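Set up the swatch board on its fold-out display stand

ROBOT

A 6-joint arm with a two-finger parallel gripper is mounted at the origin on the work surface. World frame = base frame: x ahead of the robot, y to its left, z up, the work surface at z = 0. Lengths are in m, angles in rad, forces in N, time in s.
With the tool pointing down it reaches from about 0.3 to 0.875 m from the base axis. Payload 6.4 kg.
Tool frame: the origin (TCP) lies midway between the tips of the shut fingers; the grasp point (between the pads) lies 19 mm behind it; z points along the fingers, y is the line along which they close (so a half turn about z gives the same grasp; the last joint's range is limited). The gripper opens to 88 mm and grips with 3 to 60 N. Pads are 18 mm wide; open, the fingers measure 123 mm over their backs; the gripper's body (75 mm by 187 mm) begins 45 mm behind the grasp point.
Start: joints at [1.011, 0.181, 1.607, -0, 1.354, -0.206], TCP at [0.199, 0.539, 0.239] pointing down, gripper open.
Joint ranges: [-2.99, 2.99], [-0.89, 2.07], [0.3, 2.58], [-1.14, 4.28], [0, 2.63], [-3.12, 3.12]. Speed limits (rad/s): [2.57, 2.57, 3.01, 3.14, 3.14, 3.14].

INTERFACE

Orientations are given as a unit quaternion [x, y, z, w].
In Python, from rig import env, viewer gives the robot as it stands.
- The arm moves only by the tool servo_tool, never from a script. Its arguments are lists of equal length, an entry for each row: "dp": the shift along the tool's x, y, z each as a share of 0.08 m, from -1 to 1, a list of three; "dr": the turn, a rotation vector about the tool's x, y, z each as a share of pi rad, from -1 to 1, a list of three. A call has exactly 8 rows; each row is the pose to reach, as a shift and turn from the pose commanded when the call began, along the tool's axes at that moment, turning the shorter way round; what a row does not reach only later rows make up. A row lasts 1/10 s, in which the tool goes at most 50 mm and 8.59 degrees, less where a joint would pass 70% of its speed; a pose out of reach is approached as far as the arm can. A call with a number of a shift or a turn outside -1 to 1 is refused whole. A call with a gripper value outside its range is refused whole. "grip" is the closure, from 0 (fully open) to 1 (shut), set as the call begins (left out, the last holds). The fingers move at their own pace and stop on an object; the grip force is fixed at half the most. Time passes only in rows, so rows that repeat a pose let the fingers close, or fill a call up. It gives the time, the measured TCP pose, the force, the opening and the grip force at its end, in the units of the state.
- env.get_obs(): the state, without advancing time (a new reading comes with each control period).
- viewer.capture(name): name is "side" or "top"; returns the picture (420x560x3 uint8, red, green, blue); there is no depth.
- viewer.get_calibration(name): a dict with "fx", "fy", "cx", "cy" (pixels), "dist_coeffs" ([k1, k2, p1, p2, k3] as OpenCV has them; the pictures are not rectified), "eye" and "orientation" of the camera in the world. Camera axes: x right, y down, z forward; pixel columns grow to the right and rows downward; lengths in m; the calibration is good to about 2 mm. A picture is of the moment at which its call begins. get_calibration takes no time and is no camera call.
- env.finish_job(): hands the job in; it is judged then, once.
The state is a dict: "time": time; "qpos": joint angles; "dq": joint speeds; "tau": joint torques, N m; "position": TCP position; "tcp_rot": TCP orientation; "force": force on the tool from outside, world axes, zero at the start; "ft_torque": the same for the moment, N m; "opening": finger opening in m; "grasp_force": force on a finger pad.
Only numpy, scipy, OpenCV 4.12 (cv2) and the standard library are available. Lean on these libraries where they do the work, as an engineer would, in place of code of your own. Each camera call takes 0.05 s, during which the arm holds its last target. There are 200 camera calls.

TASK

First swing the stand's stiff black backrest away from the swatch board, all the way back to its stop, while the board still lies flat on the stand. Then tip the board up on the edge nearest the backrest, so that its swatch face, now underneath, turns to the stand's front, and leave it leaning back stably on the opened backrest, foot on the stand close against it, square and about centred. Do not let the board fall off the stand, and do not disturb the polish bottles and gel jar beside it.

Things in the scene. Friction and masses are not known exactly. Their poses are not given: they have to be found in the camera images.
- stand: Fixed wooden plinth 80 mm high, 200 mm wide (y), 160 mm deep (x), smooth flat deck, flat front with two white drawer fronts. It stands about sideways to the robot. Origin on the table straight below the backrest's hinge line, at mid width; x points from its front to its back, y along the hinge line, z up. Front face at x = -112 mm, rear face at x = +48 mm.
- backrest (a joint): Black panel 140 wide, 120 long, 8 thick (mm), hinged at its lower edge at deck height (80 mm) above the stand's origin; its front face passes through the hinge line. 0 = upright, negative = leaning over the deck, positive = back (to the stand's +x); the stop is at +0.262 rad. Stiff, stays where left: some 2 to 4 N at the top edge moves it; at the stop it resists firmly.
- backrest_top (a point): Middle of the top edge of the backrest's front face, 120 mm from the hinge line; the axes turn with the backrest (z points from the hinge to the top edge, y along the hinge).
- board: Stiff slate-blue plate 150 (x) by 170 (y) by 8 mm (z), 0.17 to 0.35 kg, origin at its centre. Starts face down on the deck, swatches on its -z face. Its +x edge (foot) is nearest the backrest, 5 to 30 mm short of it, up to 0.12 rad out of square; its -x edge (head) overhangs the plinth's front by 45 to 75 mm (38 mm once the foot is home). Leaning in place, z points to the stand's back, x down.
- board_foot (a point): Middle of the board's foot edge (the +x edge), half-way through its thickness.
- board_head (a point): Middle of the board's head edge (the -x edge), half-way through its thickness.
- polish_red_mid (a point): Loose red polish bottle, 38 mm diameter, 95 mm high, beside the stand; point on its axis 45 mm above its foot. Leave alone.
- polish_green_mid (a point): Loose green polish bottle, 38 mm diameter, 95 mm high, beside the stand; point on its axis 45 mm above its foot. Leave alone.
- gel_jar_mid (a point): Loose white gel jar, 60 mm diameter, 55 mm high, beside the stand; point on its axis half-way up. Leave alone.
Mind the look-alikes: they are no part of the job. What is shaped like the board but green or orange is not meant.

How it is judged:
By the outcome, as a careful person would: the job done as asked, in the order asked, and still so for the second after the job is handed in, with the robot touching nothing.
It also fails if it takes over 61 s, if anything falls off the work surface, if the arm or the gripper's body presses on something with over 40 N, if the wrist force passes 120 N, or if a joint passes its speed limit or range.

## Working session

There is one attempt and no reset: what is moved stays moved. The work goes in short steps, Python scripts to look and compute and a tool call to move; the robot and the scene stay as the last step left them, time stands still between calls to the robot, and variables do not carry over. Pictures are saved under pics/ and viewed, at most 10 in all, crops included, and the job is handed in when it is done.

Besides the shell and the picture viewer there is one more tool, called after "Emit:" as name(argument=value, ...) on one line, values as JSON. servo_tool: Moves the arm, as the interface text tells. Its arguments: {"type":"object","properties":{"dp":{"type":"array","items":{"type":"array","items":{"type":"number","minimum":-1,"maximum":1}}},"dr":{"type":"array","items":{"type":"array","items":{"type":"number","minimum":-1,"maximum":1}}},"grip":{"type":"number"}},"required":["dp","dr"]}

```bash
ls; mkdir -p pics; cat > h.py <<'E'
import numpy as np,cv2
from scipy.spatial.transform import Rotation as R
from rig import env,viewer
def cal(n):
    c=viewer.get_calibration(n);K=np.array([[c['fx'],0,c['cx']],[0,c['fy'],c['cy']],[0,0,1.]])
    return K,np.array(c['dist_coeffs'],float),np.array(c['eye']),R.from_quat(c['orientation']) if np.size(c['orientation'])==4 else R.from_matrix(c['orientation'])
def ray(n,uv):
    K,d,e,o=cal(n);p=cv2.undistortPoints(np.array([[uv]],float),K,d)[0,0]
    return e,o.apply([p[0],p[1],1])
def atz(n,uv,z):
    e,v=ray(n,uv);return e+v*(z-e[2])/v[2]
def tri(a,b):
    (e1,v1),(e2,v2)=ray('side',a),ray('top',b);v1=v1/np.linalg.norm(v1);v2=v2/np.linalg.norm(v2)
    A=np.stack([v1,-v2],1);t=np.linalg.lstsq(A,e2-e1,rcond=None)[0];p,q=e1+v1*t[0],e2+v2*t[1]
    return (p+q)/2,np.linalg.norm(p-q)
def proj(n,P):
    K,d,e,o=cal(n);q=o.inv().apply(np.atleast_2d(P)-e);return cv2.projectPoints(q,np.zeros(3),np.zeros(3),K,d)[0][:,0]
def snap(n,f):
    im=viewer.capture(n);cv2.imwrite('pics/'+f,im[:,:,::-1]);return im
E
python3 - <<'E'
from h import *
np.set_printoptions(precision=4,suppress=True)
a=snap('side','s0.png');b=snap('top','t0.png')
for n in('side','top'): c=cal(n);print(c[0][0,0],c[2],c[3].as_matrix()[:,2])
print(env.get_obs())
E
```

```text
pics
396.16022821986303 [-0.0454 -0.8299  0.8505] [ 0.4177  0.6846 -0.5973]
478.41116395365185 [ 0.1996 -0.0182  1.2984] [ 0.2268  0.0166 -0.9738]
{'time': 0.1, 'qpos': array([ 1.0107,  0.1814,  1.6079, -0.    ,  1.3538, -0.2063]), 'dq': array([-0.0011, -0.0019, -0.0006, -0.0021, -0.0007, -0.0003]), 'tau': array([  0.0001, -43.4821, -34.2696,   0.0703,   0.034 ,  -0.    ]), 'position': array([0.1989, 0.539 , 0.2379]), 'tcp_rot': array([ 0.176 ,  0.9844, -0.0007, -0.0003]), 'force': array([ 0.3529, -1.2037,  0.1459]), 'ft_torque': array([-0.0046,  0.028 , -0.0009]), 'grasp_force': 0.0, 'opening': 0.08824628457132569}
```

View pics/s0.png

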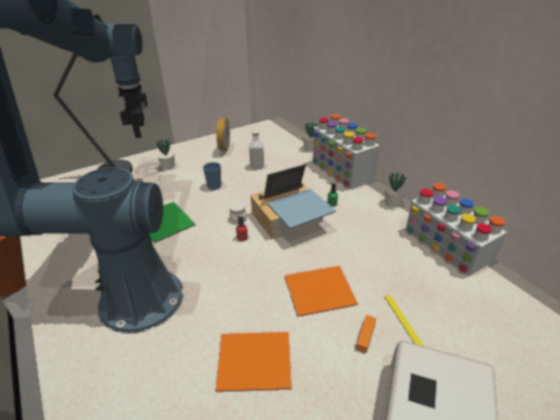

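View pics/t0.png

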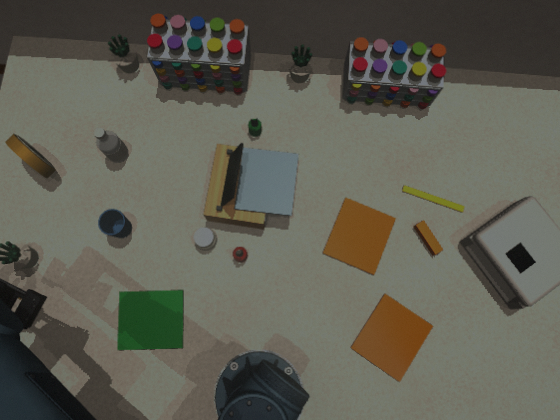

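The slate-blue board is at top (267,182) / side (303,207), on the wooden stand with the black panel at top (232,177). Look-alikes are the green plate at top (151,320) and the orange plates at (360,236) and (392,337). By colour and by being on the stand, I choose the blue one. The bottles are at top (255,127) green and (240,254) red, and the jar at (204,238).

```bash
python3 - <<'E'
import cv2,numpy as np
t=cv2.imread('pics/t0.png')[110:270,190:310];s=cv2.imread('pics/s0.png')[155:245,225:345]
t=cv2.resize(t,None,fx=3.75,fy=3.75,interpolation=cv2.INTER_CUBIC)  # 450x600
s=cv2.resize(s,None,fx=6,fy=6,interpolation=cv2.INTER_CUBIC)
cv2.imwrite('pics/tc.png',cv2.convertScaleAbs(t,alpha=1.5));cv2.imwrite('pics/sc.png',s)
E
```

```text
(no output)
```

View pics/tc.png

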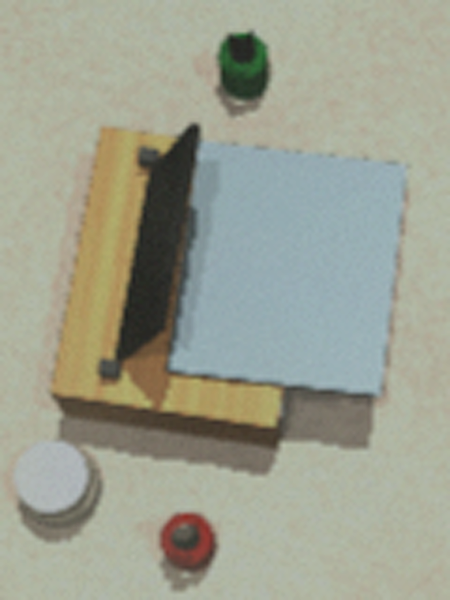

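View pics/sc.png

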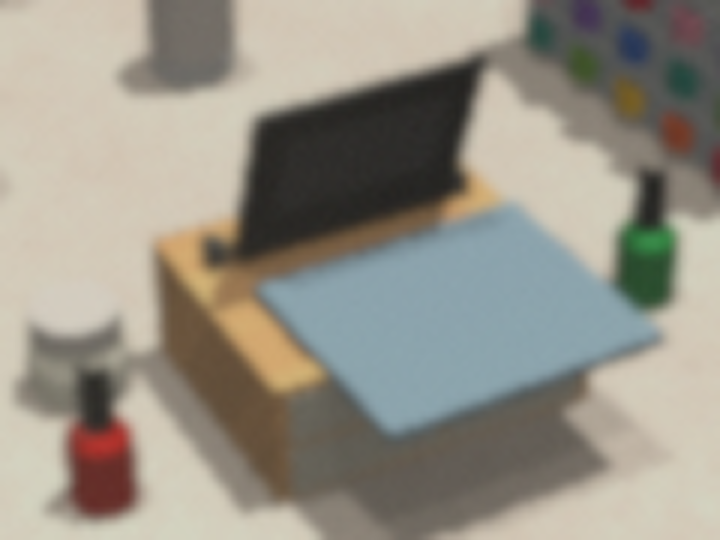

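The crop confirms the board. Crop pixels: stand deck corners at (102,128), (55,397), (282,415); board corners at (407,165), (380,395), (170,373). The panel leans over the deck, with its top at (195,125)-(165,330). Next I fit the models.

```bash
cat > fit.py <<'E'
from h import *
from scipy.optimize import least_squares
np.set_printoptions(precision=4,suppress=True)
T=lambda *p:[(190+a/3.75,110+b/3.75) for a,b in p]; S=lambda *p:[(225+a/6,155+b/6) for a,b in p]
def stand(p,P): return R.from_euler('z',p[2]).apply(np.array(P,float))+[p[0],p[1],0]
st=[[.048,.1,.08],[.048,-.1,.08],[-.112,-.1,.08]]
# which side: stand x = +world y (yaw 90): stand y = -world x ; far side(+world x) = stand -y
tf=T((102,128),(55,397),(282,415)); sf=S((157,240),(285,390))
def f(p):
    a=proj('top',stand(p,[[.048,-.1,.08],[.048,.1,.08],[-.112,.1,.08]]))-tf
    b=proj('side',stand(p,[[.048,.1,.08],[-.112,.1,.08]]))-sf
    return np.r_[a.ravel(),b.ravel()]
r=least_squares(f,[.5,.1,1.5]);print('stand',r.x,f(r.x))
P=r.x
tb=T((407,165),(380,395),(170,373));sb=S((512,207),(662,338),(392,437),(258,287))
def brd(q,P,z=.088): return R.from_euler('z',q[2]).apply(np.array(P,float))+[q[0],q[1],z]
C=[[.075,-.085,0],[-.075,-.085,0],[-.075,.085,0],[.075,.085,0]]
def g(q): return np.r_[(proj('top',brd(q,C[1:]))-tb).ravel(),(proj('side',brd(q,C))-sb).ravel()]
b=least_squares(g,[.5,.05,1.5]);print('board',b.x,g(b.x))
def bk(t,y,l): return [np.sin(t)*l,y,.08+np.cos(t)*l]
def h(t):
    t=t[0];X=stand(P,[bk(t,.07,.12),bk(t,-.07,.12)]);return np.r_[(proj('side',X)-S((258,118),(485,58))).ravel(),(proj('top',X[1:])-T((195,125))).ravel()]
k=least_squares(h,[-.3]);print('ang',k.x,h(k.x))
Ri=R.from_euler('z',-P[2])
print('board in stand',Ri.apply(brd(b.x,[[0,0,0]])-[P[0],P[1],0]),b.x[2]-P[2])
print('foot gap',-(Ri.apply(brd(b.x,[C[0],C[3]])-[P[0],P[1],0])[:,0]))
print('top mid world',stand(P,[bk(k.x[0],0,.12),bk(k.x[0],.07,.12),bk(k.x[0],-.07,.12)]))
for n,u,z in (('red',T((188,535)),.07),('green',T((243,60)),.07),('jar',T((55,480)),.055)): w=atz('top',u[0],z);print(n,w,Ri.apply(w-[P[0],P[1],0]))
E
python3 fit.py
```

```text
stand [0.5433 0.1282 1.5334] [-0.9499 -1.1296  0.2996 -0.9499  0.7171  1.4829 -0.778   0.1555  0.173
  0.1957]
board [0.5479 0.0246 1.5339] [ 0.9592 -0.2011  1.1469  0.3668 -0.3127 -0.517  -0.2    -1.3479  0.2346
 -0.7503 -0.462  -0.3876 -1.211  -0.3197]
ang [-0.2893] [ 0.4843  0.4514  0.4032 -0.9001  0.2668 -1.7835]
board in stand [[-0.1034 -0.0085  0.088 ]] 0.0005418569036399479
foot gap [0.0283 0.0284]
top mid world [[0.542  0.094  0.195 ]
 [0.472  0.0967 0.195 ]
 [0.6119 0.0914 0.195 ]]
red [0.3557 0.0797 0.07  ] [-0.0555  0.1856  0.07  ]
green [0.7066 0.074  0.07  ] [-0.0481 -0.1653  0.07  ]
jar [0.3884 0.1777 0.055 ] [0.0436 0.1566 0.055 ]
```

Emit:
servo_tool(dp=[[-0.5, -0.35, 0], [-1, -0.7, 0], [-1, -0.7, 0], [-1, -0.7, 0], [-1, -0.7, 0], [-1, -0.7, 0], [-1, -0.7, 0], [-1, -0.7, 0]], dr=[[0, 0, 0.045], [0, 0, 0.09], [0, 0, 0.14], [0, 0, 0.19], [0, 0, 0.24], [0, 0, 0.28], [0, 0, 0.33], [0, 0, 0.37]], grip=1)

```text
time: 0.9
position: [0.2547, 0.4589, 0.2383]
tcp_rot: [0.69, 0.724, -0.0, 0.0]
force: [1.0, -0.0, -0.2]
opening: 0.0263
grasp_force: 0.0
```

Emit:
servo_tool(dp=[[-0.5, 0.4, 0], [-1, 0.75, 0], [-1, 0.75, 0], [-1, 0.75, 0], [-1, 0.75, 0], [-1, 0.75, 0], [-1, 0.75, 0], [-1, 0.75, 0]], dr=[[0, 0, 0.027], [0, 0, 0.027], [0, 0, 0.027], [0, 0, 0.027], [0, 0, 0.027], [0, 0, 0.027], [0, 0, 0.027], [0, 0, 0.027]])

```text
time: 1.7
position: [0.3185, 0.3832, 0.2387]
tcp_rot: [0.717, 0.697, -0.0, -0.0]
force: [-0.7, 0.7, -0.5]
opening: 0.0001
grasp_force: 0.0
```

Emit:
servo_tool(dp=[[-0.5, 0.4, 0], [-1, 0.75, 0], [-1, 0.75, 0], [-1, 0.75, 0], [-1, 0.75, 0], [-1, 0.75, 0], [-1, 0.75, 0], [-1, 0.75, 0]], dr=[[0, 0, 0], [0, 0, 0], [0, 0, 0], [0, 0, 0], [0, 0, 0], [0, 0, 0], [0, 0, 0], [0, 0, 0]])

```text
time: 2.5
position: [0.3761, 0.3015, 0.2387]
tcp_rot: [0.717, 0.697, -0.0, -0.0]
force: [0.8, 0.1, -0.1]
opening: 0.0004
grasp_force: 0.0
```

Emit:
servo_tool(dp=[[-0.5, 0.4, 0], [-1, 0.75, 0], [-1, 0.75, 0], [-1, 0.75, 0], [-1, 0.75, 0], [-1, 0.75, 0], [-1, 0.75, 0], [-1, 0.75, 0]], dr=[[0, 0, 0], [0, 0, 0], [0, 0, 0], [0, 0, 0], [0, 0, 0], [0, 0, 0], [0, 0, 0], [0, 0, 0]])

```text
time: 3.3
position: [0.4338, 0.2198, 0.2387]
tcp_rot: [0.717, 0.697, 0.0, -0.0]
force: [0.4, -0.3, 0.4]
opening: 0.0004
grasp_force: 0.0
```

Emit:
servo_tool(dp=[[-0.5, 0.4, 0], [-1, 0.75, 0], [-1, 0.75, 0], [-1, 0.75, 0], [-1, 0.75, 0], [-1, 0.75, 0], [-1, 0.75, 0], [-1, 0.75, 0]], dr=[[0, 0, 0], [0, 0, 0], [0, 0, 0], [0, 0, 0], [0, 0, 0], [0, 0, 0], [0, 0, 0], [0, 0, 0]])

```text
time: 4.1
position: [0.4914, 0.138, 0.2388]
tcp_rot: [0.717, 0.697, 0.0, 0.0]
force: [-0.8, -0.5, 0.9]
opening: 0.0006
grasp_force: 0.0
```

```bash
python3 -c "
from rig import env;o=env.get_obs();print(o['time'],o['qpos'],o['position'],o['tcp_rot'],o['force'])"
```

```text
4.1 [4.08247309e-02 3.50267263e-02 1.76675388e+00 3.90383276e-05
 1.33963060e+00 6.96769026e-02] [0.49144162 0.13798421 0.23884052] [7.17236745e-01 6.96829565e-01 8.02683272e-05 4.63536035e-05] [-0.82112539 -0.45484942  0.90361796]
```

Emit:
servo_tool(dp=[[-0.5, 0.4, 0], [-1, 0.65, 0], [-1, 0.65, 0], [-1, 0.65, 0], [-1, 0.65, 0], [-1, 0.65, 0], [-1, 0.65, 0], [-1, 0.65, 0]], dr=[[0, 0, 0], [0, 0, 0], [0, 0, 0], [0, 0, 0], [0, 0, 0], [0, 0, 0], [0, 0, 0], [0, 0, 0]])

```text
time: 4.9
position: [0.5411, 0.0565, 0.2389]
tcp_rot: [0.717, 0.697, 0.0, 0.0]
force: [-0.1, 0.4, 0.1]
opening: 0.0004
grasp_force: 0.0
```

Emit:
servo_tool(dp=[[-0.02, 0, 0.5], [0, 0, 1], [0, 0, 1], [0, 0, 1], [0, 0, 1], [0.15, 0, 1], [0.3, 0, 1], [0.4, 0, 1]], dr=[[0, 0, 0], [0, 0, 0], [0, 0, 0], [0, 0, 0], [0, 0, 0], [0, 0, 0], [0, 0, 0], [0, 0, 0]])

```text
time: 5.7
position: [0.5434, 0.0885, 0.1603]
tcp_rot: [0.717, 0.697, 0.001, 0.001]
force: [0.0, -4.2, 3.2]
opening: 0.0004
grasp_force: 1.9
```

Emit:
servo_tool(dp=[[0.1, 0, 0], [0.2, 0, 0], [0.3, 0, 0], [0.4, 0, 0], [0.5, 0, 0], [0.53, 0, 0], [0.56, 0, 0], [0.58, 0, 0]], dr=[[0, 0, 0], [0, 0, 0], [0, 0, 0], [0, 0, 0], [0, 0, 0], [0, 0, 0], [0, 0, 0], [0, 0, 0]])

```text
time: 6.5
position: [0.5432, 0.134, 0.1582]
tcp_rot: [0.718, 0.696, -0.001, -0.0]
force: [1.5, -4.1, -1.4]
opening: 0.0006
grasp_force: 1.7
```

Emit:
servo_tool(dp=[[0.02, 0, 0], [0.03, 0, 0], [0.05, 0, 0], [0.06, 0, 0], [0.07, 0, 0], [0.08, 0, 0], [0.09, 0, 0], [0.1, 0, 0]], dr=[[0, 0, 0], [0, 0, 0], [0, 0, 0], [0, 0, 0], [0, 0, 0], [0, 0, 0], [0, 0, 0], [0, 0, 0]])

```text
time: 7.3
position: [0.5436, 0.1403, 0.1584]
tcp_rot: [0.718, 0.696, -0.002, 0.001]
force: [-0.9, -13.3, -1.9]
opening: 0.0004
grasp_force: 6.3
```

Emit:
servo_tool(dp=[[0.01, 0, 0], [0.02, 0, 0], [0.03, 0, 0], [0.04, 0, 0], [0.05, 0, 0], [0.05, 0, 0], [0.05, 0, 0], [0.05, 0, 0]], dr=[[0, 0, 0], [0, 0, 0], [0, 0, 0], [0, 0, 0], [0, 0, 0], [0, 0, 0], [0, 0, 0], [0, 0, 0]])

```text
time: 8.1
position: [0.5437, 0.1407, 0.1584]
tcp_rot: [0.718, 0.696, -0.004, 0.002]
force: [-3.5, -25.2, 0.5]
opening: 0.0005
grasp_force: 12.1
```

Emit:
servo_tool(dp=[[-0.3, 0, 0], [-0.6, 0, 0], [-0.9, 0, 0], [-1, 0, -0.2], [-1, 0, -0.6], [-1, 0, -1], [-1, 0, -1], [-1, 0, -1]], dr=[[0, 0, 0], [0, 0, 0], [0, 0, 0], [0, 0, 0], [0, 0, 0], [0, 0, 0], [0, 0, 0], [0, 0, 0]])

```text
time: 8.9
position: [0.5424, 0.0667, 0.2398]
tcp_rot: [0.718, 0.696, 0.001, 0.001]
force: [-0.1, 0.0, 0.9]
opening: 0.0005
grasp_force: 0.0
```

```bash
cat > kin.py <<'E'
import numpy as np
from scipy.optimize import least_squares
from scipy.spatial.transform import Rotation as R
def rot(q): return R.from_euler('z',q[0])*R.from_euler('y',q[1]+q[2])*R.from_euler('z',q[3])*R.from_euler('y',q[4])*R.from_euler('z',q[5]+np.pi/2)
D=[([1.0107,.1814,1.6079,0,1.3538,-.2063],[.1989,.539,.2379]),([.0408,.0350,1.76675,0,1.3396,.0697],[.49144,.13798,.23884])]
def fk(q,p,hyp=0):
    h,L1,L2,L3,d=p[:5]
    Rz=R.from_euler('z',q[0]);x=np.array([0,0,h])+Rz.apply([0,d if hyp==0 else 0,0])
    x=x+(Rz*R.from_euler('y',q[1])).apply([0,0,L1]);r2=Rz*R.from_euler('y',q[1]+q[2]);x=x+r2.apply([0,0,L2])
    if hyp==1: x=x+(r2*R.from_euler('z',q[3])).apply([0,d,0])
    return x+rot(q).apply([0,0,L3])
E
python3 - <<'E'
from kin import *
from rig import env
from h import snap
np.set_printoptions(precision=4,suppress=True)
o=env.get_obs();print(o['qpos'],o['position'],o['tcp_rot'],rot(o['qpos']).as_quat())
D.append((o['qpos'],o['position']))
r=least_squares(lambda p:np.r_[np.ravel([fk(q,p)-x for q,x in D]),1e-3*(p[3]-.25)],[.3,.45,.5,.25,.118]);print(r.x,r.fun)
snap('side','s1.png')
E
```

```text
[-0.0955  0.1142  1.6802  0.0011  1.3444 -0.066 ] [0.5424 0.0667 0.2398] [0.7176 0.6965 0.0013 0.0007] [0.7176 0.6965 0.0013 0.0007]
[0.2233 0.4458 0.4941 0.3168 0.1178] [ 0.     -0.     -0.      0.      0.      0.0001 -0.      0.     -0.
  0.0001]
```

```bash
python3 -c "
import cv2;s=cv2.imread('pics/s1.png');cv2.imwrite('pics/s1c.png',cv2.resize(s[0:330,0:400],None,fx=1.8,fy=1.8))"
```

```text
(no output)
```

View pics/s1c.png

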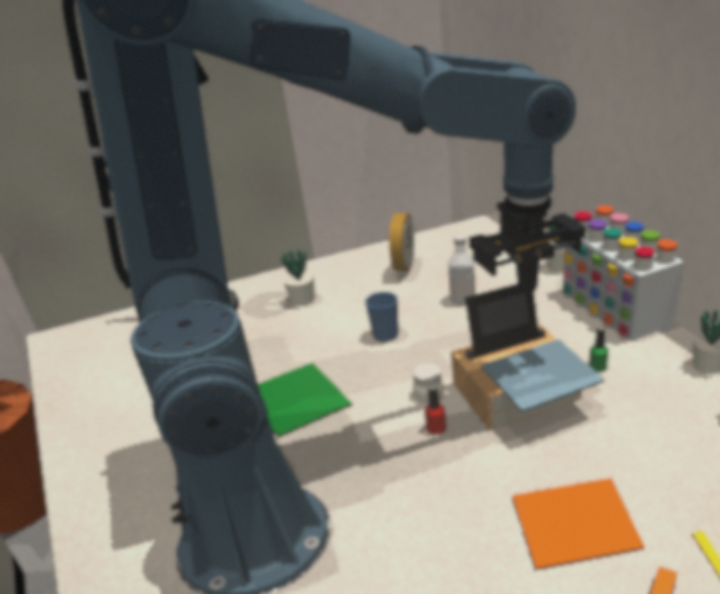

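Backrest now leans back at its stop (crop (505,320)); board still flat at (545,373). Next is an IK check of the tipping path.

```bash
cat > plan.py <<'E'
from kin import *
np.set_printoptions(precision=3,suppress=True)
SP=np.array([.5433,.1282,1.5334])
lo=np.array([-2.99,-.89,.3,-1.14,0,-3.12]);hi=np.array([2.99,2.07,2.58,4.28,2.63,3.12])
def pose(th,fx,fz,y,sgn,s=.147,back=0):
    # board tipped th (deg) about foot bottom corner at stand (fx,fz); returns TCP world, rot
    t=np.radians(th);u=np.array([np.cos(t),0,-np.sin(t)]);n=np.array([np.sin(t),0,np.cos(t)])
    g=np.array([fx,y,fz])-s*u+.004*n;tcp=g+(.019-back)*u
    ty=sgn*n;tx=np.cross(ty,u);Rw=R.from_euler('z',SP[2])
    return Rw.apply(tcp)+[SP[0],SP[1],0],Rw*R.from_matrix(np.stack([tx,ty,u],1))
def ik(x,r,p,hyp,q0):
    f=lambda q:np.r_[(fk(q,p,hyp)-x)*5,(rot(q).inv()*r).as_rotvec()]
    best=None
    for k in range(12):
        s=np.clip(q0+(0 if k==0 else np.random.randn(6)*.7),lo+.01,hi-.01)
        o=least_squares(f,s,bounds=(lo,hi))
        if best is None or o.cost<best.cost-1e-9:best=o
        if best.cost<1e-8:break
    return best.x,best.cost
E
python3 - <<'E'
from plan import *
np.random.seed(0)
for h3 in (.2,.3168):
 p=[-.0935+h3,.4458,.4941,h3,.1178]
 for hyp in (0,1):
  for sgn in (1,-1):
   print('L3',h3,'hyp',hyp,'sgn',sgn);q=np.array([0,.2,1.7,1.5,1.5,0])
   for th,fx,b in ((10,-.028,.06),(10,-.028,0),(40,-.028,0),(70,-.004,0),(100,0,0)):
    q,c=ik(*pose(th,fx,.08,-.0085,sgn,back=b),p,hyp,q);print(th,q,'%.1e'%c)
E
```

```text
L3 0.2 hyp 0 sgn 1
10 [-0.679  0.547  1.771  0.981  1.89  -2.474] 2.7e-27
10 [-0.595  0.525  1.837  1.038  1.816 -2.479] 2.2e-31
40 [-0.479  0.269  1.815  0.765  1.541 -2.234] 7.2e-20
70 [-0.188  0.15   1.745  0.357  1.317 -1.825] 5.8e-29
100 [ 0.126  0.224  1.631 -0.178  1.319 -1.36 ] 9.6e-25
L3 0.2 hyp 0 sgn -1
10 [-0.679  0.547  1.771  0.981  1.89   0.667] 2.0e-18
10 [-0.595  0.525  1.837  1.038  1.816  0.662] 4.4e-31
40 [-0.479  0.269  1.815  0.765  1.541  0.908] 1.2e-19
70 [-0.188  0.15   1.745  0.357  1.317  1.317] 8.2e-29
100 [ 0.126  0.224  1.631 -0.178  1.319  1.781] 9.7e-25
L3 0.2 hyp 1 sgn 1
10 [-0.585  0.538  1.968  1.021  1.736 -2.602] 2.7e-22
10 [-0.483  0.515  2.041  1.103  1.661 -2.617] 1.2e-26
40 [-0.413  0.265  1.982  0.811  1.386 -2.312] 4.4e-31
70 [-0.174  0.15   1.83   0.367  1.233 -1.842] 1.8e-25
100 [ 0.129  0.224  1.589 -0.176  1.36  -1.365] 2.6e-23
L3 0.2 hyp 1 sgn -1
10 [-0.585  0.538  1.968  1.021  1.736  0.54 ] 7.6e-22
10 [-0.483  0.515  2.041  1.103  1.661  0.525] 2.0e-28
40 [-0.413  0.265  1.982  0.811  1.386  0.83 ] 3.8e-31
70 [-0.174  0.15   1.83   0.3
[... 575 characters left out ...]
262  0.153  1.757  0.351  1.327  1.244] 7.0e-24
100 [ 0.16   0.242  1.613 -0.176  1.324  1.815] 3.7e-18
L3 0.3168 hyp 1 sgn 1
10 [-0.756  0.787  1.781  0.86   1.779 -2.711] 6.6e-18
10 [-0.675  0.756  1.879  0.924  1.704 -2.737] 8.2e-24
40 [-0.566  0.369  1.93   0.732  1.431 -2.433] 2.7e-31
70 [-0.248  0.152  1.841  0.361  1.245 -1.914] 6.7e-22
100 [ 0.163  0.242  1.572 -0.175  1.366 -1.331] 2.3e-19
L3 0.3168 hyp 1 sgn -1
10 [-0.756  0.787  1.781  0.86   1.779  0.431] 2.8e-21
10 [-0.675  0.756  1.879  0.924  1.704  0.404] 2.6e-25
40 [-0.566  0.369  1.93   0.732  1.431  0.709] 9.4e-31
70 [-0.248  0.152  1.841  0.361  1.245  1.227] 6.4e-22
100 [ 0.163  0.242  1.572 -0.175  1.366  1.81 ] 3.0e-19
```

```bash
cat >> plan.py <<'E'
def moves(wps,start=None):
    # prints the end row (dp,dr) of a call for each waypoint, from the state now
    if start is None:
        from rig import env
        o=env.get_obs();start=(np.array(o['position']),R.from_quat(o['tcp_rot']))
    x,r=start
    for X,Q in wps:
        dp=r.inv().apply(X-x)/.08;dv=(r.inv()*Q).as_rotvec()
        print('dp',np.round(dp,3),'dr',np.round(dv/np.pi,3),'deg %.0f'%np.degrees(np.linalg.norm(dv)),'world',np.round(X,3));x,r=X,Q
def mid(a,b,f):
    return a[0]+(b[0]-a[0])*f,a[1]*R.from_rotvec((a[1].inv()*b[1]).as_rotvec()*f)
E
python3 - <<'E'
from plan import *
from rig import env
o=env.get_obs();S=(np.array(o['position']),R.from_quat(o['tcp_rot']))
T=pose(10,-.028,.08,-.0085,-1,back=.07)
V=(T[0]+[0,0,.12],T[1])
moves([mid(S,V,.5),V,T])
np.random.seed(0)
q=o['qpos']
for f in(.25,.5,.75,1): q,c=ik(*mid(S,V,f),[.2233,.4458,.4941,.3168,.1178],0,q);print(q,c)
E
```

```text
dp [-1.005  0.042  0.   ] dr [0.171 0.173 0.206] deg 57 world [ 0.543 -0.014  0.238]
dp [-0.648  0.441 -0.631] dr [0.171 0.173 0.206] deg 57 world [ 0.543 -0.094  0.238]
dp [0.    1.477 0.26 ] dr [0. 0. 0.] deg 0 world [ 0.543 -0.094  0.118]
[-0.311  0.274  1.542  0.234  1.627  0.023] 2.8543128131751427e-30
[-0.503  0.428  1.469  0.448  1.851  0.194] 1.6126179955150982e-20
[-0.674  0.551  1.481  0.668  1.995  0.426] 6.482402917249805e-23
[-0.829  0.623  1.58   0.896  2.052  0.694] 1.723317324868237e-20
```

Emit:
servo_tool(dp=[[-0.13, 0, 0], [-0.25, 0, 0], [-0.38, 0.01, 0], [-0.5, 0.02, 0], [-0.63, 0.03, 0], [-0.75, 0.03, 0], [-0.88, 0.04, 0], [-1, 0.04, 0]], dr=[[0.021, 0.021, 0.026], [0.043, 0.043, 0.052], [0.064, 0.064, 0.077], [0.085, 0.086, 0.103], [0.107, 0.108, 0.13], [0.128, 0.129, 0.155], [0.15, 0.151, 0.18], [0.171, 0.173, 0.206]], grip=0)

```text
time: 9.75
position: [0.5423, -0.0139, 0.2374]
tcp_rot: [0.845, 0.386, 0.007, -0.369]
force: [0.1, 1.1, -0.1]
opening: 0.0625
grasp_force: 0.0
```

Emit:
servo_tool(dp=[[-0.08, 0.05, -0.08], [-0.16, 0.11, -0.16], [-0.24, 0.16, -0.24], [-0.32, 0.22, -0.32], [-0.4, 0.28, -0.4], [-0.48, 0.33, -0.48], [-0.56, 0.38, -0.55], [-0.65, 0.44, -0.63]], dr=[[0.021, 0.021, 0.026], [0.043, 0.043, 0.052], [0.064, 0.064, 0.077], [0.085, 0.086, 0.103], [0.107, 0.108, 0.13], [0.128, 0.129, 0.155], [0.15, 0.151, 0.18], [0.171, 0.173, 0.206]])

```text
time: 10.55
position: [0.543, -0.0943, 0.2371]
tcp_rot: [0.764, -0.018, 0.013, -0.645]
force: [-0.2, 0.5, 0.1]
opening: 0.0881
grasp_force: 0.0
```

```bash
python3 - <<'E'
from plan import *
from rig import env
import h,cv2
o=env.get_obs();print(o['time'],o['qpos'],o['position'],o['opening'])
h3=np.arange(.05,.5,.05)
for hyp in (0,1):
  r=least_squares(lambda L:fk(o['qpos'],[-.0935+L[0],.4458,.4941,L[0],.1178],hyp)-o['position'],[.25]);print(hyp,r.x,r.fun)
r=least_squares(lambda L:(fk(o['qpos'],[-.0935+L[0],.4458,.4941,L[0],.1178-L[1]],0)+(fk(o['qpos'],[0,0,0,0,L[1]],1)))-o['position'],[.25,0]);print(r.x,r.fun)
print(R.from_quat(o['tcp_rot']).as_matrix())
T=pose(10,-.028,.08,-.0085,-1,back=.07);moves([T,pose(10,-.028,.08,-.0085,-1)])
a=h.snap('side','s2.png')[155:245,225:345];b=h.snap('top','t2.png')[110:270,190:350]
a=cv2.resize(a,(720,540),interpolation=2);b=cv2.resize(b,(540,540),interpolation=2)
cv2.imwrite('pics/s2c.png',a[:,:,::-1]);cv2.imwrite('pics/t2c.png',cv2.convertScaleAbs(b,alpha=1.5)[:,:,::-1])
E
```

```text
10.55 [-0.826  0.688  1.485  0.919  2.068  0.731] [ 0.543 -0.094  0.237] 0.0881462071852034
0 [0.331] [ 0.026 -0.008  0.008]
1 [0.334] [ 0.028 -0.075  0.088]
[ 0.33  -0.014] [ 0.025 -0.    -0.001]
[[ 0.999 -0.011  0.043]
 [-0.044 -0.168  0.985]
 [-0.004 -0.986 -0.169]]
dp [0.012 1.463 0.252] dr [-0.002 -0.002 -0.002] deg 1 world [ 0.543 -0.094  0.118]
dp [-0.    -0.     0.875] dr [0. 0. 0.] deg 0 world [ 0.546 -0.025  0.106]
```

View pics/s2c.png

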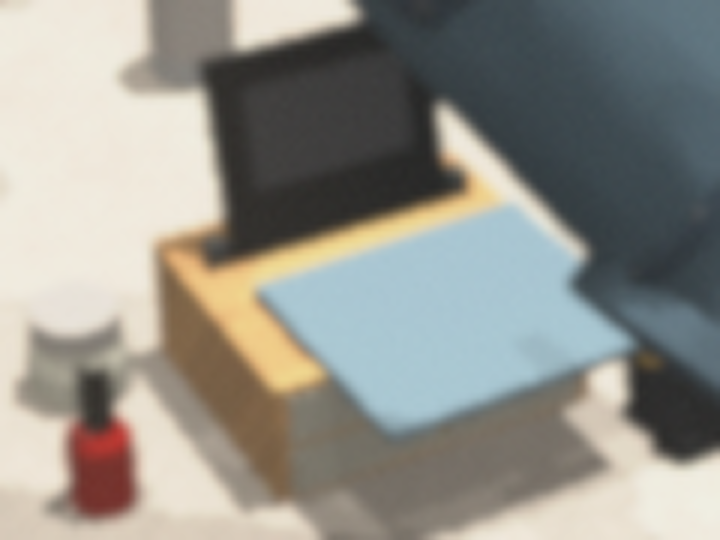

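The board has not moved (corners at crop (258,287) and (392,437)) and the backrest is open. Now lowering to pre-grasp.

Emit:
servo_tool(dp=[[0, 0.2, 0.03], [0, 0.4, 0.06], [0, 0.6, 0.1], [0.01, 0.8, 0.13], [0.01, 0.98, 0.17], [0.01, 0.98, 0.17], [0.01, 0.98, 0.17], [0.01, 0.98, 0.17]], dr=[[0, 0, 0], [0, 0, 0], [-0.002, -0.002, -0.002], [-0.002, -0.002, -0.002], [-0.002, -0.002, -0.002], [-0.002, -0.002, -0.002], [-0.002, -0.002, -0.002], [-0.002, -0.002, -0.002]])

```text
time: 11.45
position: [0.5442, -0.095, 0.1595]
tcp_rot: [0.768, -0.011, 0.013, -0.64]
force: [0.2, 0.3, 0.1]
opening: 0.0884
grasp_force: 0.0
```

Emit:
servo_tool(dp=[[0, 0.15, 0.02], [0, 0.3, 0.05], [0, 0.4, 0.07], [0, 0.47, 0.08], [0, 0.47, 0.08], [0, 0.47, 0.08], [0, 0.47, 0.08], [0, 0.47, 0.08]], dr=[[0, 0, 0], [0, 0, 0], [0, 0, 0], [0, 0, 0], [0, 0, 0], [0, 0, 0], [0, 0, 0], [0, 0, 0]])

```text
time: 12.25
position: [0.5443, -0.0954, 0.1212]
tcp_rot: [0.768, -0.011, 0.013, -0.64]
force: [-0.4, -1.0, 0.7]
opening: 0.0884
grasp_force: 0.0
```

```bash
python3 - <<'E'
from plan import *
moves([pose(10,-.028,.08,-.0085,-1)])
E
```

```text
dp [-0.009  0.026  0.895] dr [0.002 0.001 0.002] deg 1 world [ 0.546 -0.025  0.106]
```

Emit:
servo_tool(dp=[[0, 0, 0.2], [0, 0.03, 0.4], [0, 0.03, 0.6], [-0.01, 0.03, 0.75], [-0.01, 0.03, 0.9], [-0.01, 0.03, 0.9], [-0.01, 0.03, 0.9], [-0.01, 0.03, 0.9]], dr=[[0, 0, 0], [0.002, 0.001, 0.002], [0.002, 0.001, 0.002], [0.002, 0.001, 0.002], [0.002, 0.001, 0.002], [0.002, 0.001, 0.002], [0.002, 0.001, 0.002], [0.002, 0.001, 0.002]])

```text
time: 13.05
position: [0.5461, -0.0254, 0.1057]
tcp_rot: [0.766, -0.014, 0.013, -0.642]
force: [0.2, -0.2, 0.6]
opening: 0.0879
grasp_force: 0.0
```

Emit:
servo_tool(dp=[[0, 0, 0], [0, 0, 0], [0, 0, 0], [0, 0, 0], [0, 0, 0], [0, 0, 0], [0, 0, 0], [0, 0, 0]], dr=[[0, 0, 0], [0, 0, 0], [0, 0, 0], [0, 0, 0], [0, 0, 0], [0, 0, 0], [0, 0, 0], [0, 0, 0]], grip=1)

```text
time: 13.85
position: [0.5459, -0.0249, 0.1054]
tcp_rot: [0.766, -0.014, 0.012, -0.643]
force: [0.3, -0.3, -0.6]
opening: 0.0265
grasp_force: 0.5
```

Emit:
servo_tool(dp=[[0, 0, 0], [0, 0, 0], [0, 0, 0], [0, 0, 0], [0, 0, 0], [0, 0, 0], [0, 0, 0], [0, 0, 0]], dr=[[0, 0, 0], [0, 0, 0], [0, 0, 0], [0, 0, 0], [0, 0, 0], [0, 0, 0], [0, 0, 0], [0, 0, 0]])

```text
time: 14.65
position: [0.5458, -0.0249, 0.1056]
tcp_rot: [0.766, -0.014, 0.012, -0.643]
force: [0.5, -1.3, 0.2]
opening: 0.0073
grasp_force: 30.0
```

```bash
python3 - <<'E'
import h,cv2,numpy as np
a=h.snap('side','s3.png')[140:245,205:345];b=h.snap('top','t3.png')[110:250,190:330]
a=cv2.resize(a,(533,400),interpolation=2);b=cv2.resize(b,(400,400),interpolation=2)
# stacked vertically limited to 800x600
c=np.hstack([cv2.resize(a,(440,330)),cv2.resize(cv2.convertScaleAbs(b,alpha=1.5),(330,330))])
cv2.imwrite('pics/c3.png',c[:,:,::-1])
E
```

```text
(no output)
```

View pics/c3.png

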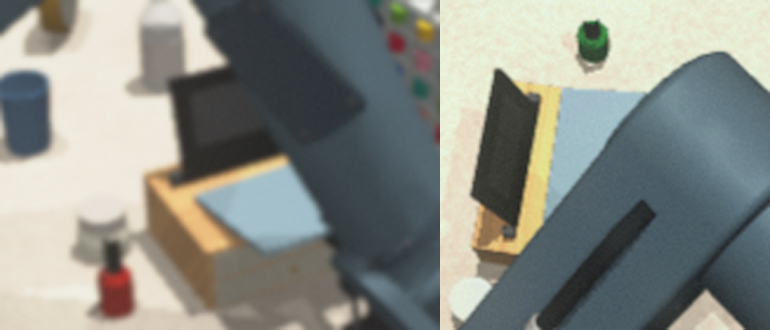

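Board gripped (7.3 mm opening, 30 N) and tipped 10°. The foot edge is visible at crop right (557,90) to (547,240); I measure it.

```bash
python3 - <<'E'
from plan import *
import h
Ri=R.from_euler('z',-SP[2])
for c in ((557,90),(547,240),(562,88)):
    w=h.atz('top',(190+(c[0]-440)/2.357,110+c[1]/2.357),.088);print(Ri.apply(w-[SP[0],SP[1],0]))
for c in ((195,197),):
    w=h.atz('side',(205+c[0]/3.143,140+c[1]/3.143),.088);print(Ri.apply(w-[SP[0],SP[1],0]))
# path: tip about foot, then slide home
g=lambda th,fx,y,dz=0:pose(th,fx,.08+dz,y,-1)
W=[g(10,-.028,-.0085),g(40,-.028,-.0085,.002),g(70,-.024,-.004,.003),g(88,-.012,0,.003)]
moves(W[1:2]);moves(W[2:],W[1])
E
```

```text
[-0.018 -0.09   0.088]
[-0.03   0.084  0.088]
[-0.023 -0.093  0.088]
[-0.03   0.076  0.088]
dp [ 0.003 -0.825  0.227] dr [-0.167 -0.     0.   ] deg 30 world [0.547 0.004 0.167]
dp [-0.056 -0.835  0.27 ] dr [-0.167  0.     0.   ] deg 30 world [0.545 0.064 0.205]
dp [-0.05  -0.633  0.145] dr [-0.1  0.  -0. ] deg 18 world [0.543 0.116 0.211]
```

```bash
cat >> plan.py <<'E'
def rows(f,n=8,start=None):
    # f(u), u in (0,1] -> pose ; prints the 8 rows from the state now (or start)
    from rig import env
    o=env.get_obs();x,r=start or (np.array(o['position']),R.from_quat(o['tcp_rot']))
    P=[f((i+1)/n) for i in range(n)]
    print('dp',[[float(v) for v in np.round(r.inv().apply(a-x)/.08,2)] for a,_ in P])
    print('dr',[[float(v) for v in np.round((r.inv()*b).as_rotvec()/np.pi,3)] for _,b in P])
    return P[-1]
G=lambda th,fx,y,dz:pose(th,fx,.08+dz,y,-1)
L=lambda a,b:(lambda u:G(*[p+(q-p)*u for p,q in zip(a,b)]))
E
python3 - <<'E'
from plan import *
a,b,c,d=(10,-.028,-.0085,0),(38,-.028,-.0085,.003),(66,-.026,-.006,.004),(92,-.018,-.002,.004)
s=rows(L(a,b));s=rows(L(b,c),start=s);rows(L(c,d),start=s)
E
```

```text
dp [[0.0, -0.11, -0.0], [0.0, -0.21, 0.01], [0.0, -0.31, 0.03], [0.0, -0.41, 0.05], [0.0, -0.51, 0.08], [0.0, -0.6, 0.11], [0.0, -0.7, 0.15], [0.0, -0.79, 0.2]]
dr [[-0.019, -0.0, 0.0], [-0.039, -0.0, 0.0], [-0.058, -0.0, 0.0], [-0.078, -0.0, 0.0], [-0.097, -0.0, 0.0], [-0.117, -0.0, 0.0], [-0.136, -0.0, 0.0], [-0.156, -0.0, 0.0]]
dp [[-0.0, -0.1, 0.01], [-0.01, -0.2, 0.02], [-0.01, -0.3, 0.04], [-0.02, -0.4, 0.07], [-0.02, -0.49, 0.1], [-0.02, -0.59, 0.13], [-0.03, -0.68, 0.18], [-0.03, -0.77, 0.22]]
dr [[-0.019, -0.0, 0.0], [-0.039, 0.0, 0.0], [-0.058, 0.0, 0.0], [-0.078, -0.0, 0.0], [-0.097, -0.0, 0.0], [-0.117, 0.0, 0.0], [-0.136, 0.0, 0.0], [-0.156, 0.0, 0.0]]
dp [[-0.01, -0.1, 0.01], [-0.01, -0.2, 0.03], [-0.02, -0.3, 0.05], [-0.03, -0.4, 0.07], [-0.03, -0.5, 0.1], [-0.04, -0.6, 0.14], [-0.04, -0.69, 0.18], [-0.05, -0.79, 0.22]]
dr [[-0.018, 0.0, -0.0], [-0.036, -0.0, -0.0], [-0.054, 0.0, 0.0], [-0.072, 0.0, -0.0], [-0.09, 0.0, -0.0], [-0.108, 0.0, 0.0], [-0.126, 0.0, -0.0], [-0.144, 0.0, 0.0]]
```

Emit:
servo_tool(dp=[[0.0, -0.11, -0.01], [0.0, -0.21, 0.01], [0.0, -0.31, 0.03], [0.0, -0.41, 0.05], [0.0, -0.51, 0.08], [0.0, -0.6, 0.11], [0.0, -0.7, 0.15], [0.0, -0.79, 0.2]], dr=[[-0.019, 0, 0], [-0.039, 0, 0], [-0.058, 0, 0], [-0.078, 0, 0], [-0.097, 0, 0], [-0.117, 0, 0], [-0.136, 0, 0], [-0.156, 0, 0]])

```text
time: 15.55
position: [0.5466, 0.0018, 0.1649]
tcp_rot: [0.9, -0.017, 0.008, -0.436]
force: [0.8, 1.0, -1.9]
opening: 0.0075
grasp_force: 30.0
```

Emit:
servo_tool(dp=[[0, -0.1, 0.01], [-0.01, -0.2, 0.02], [-0.01, -0.3, 0.04], [-0.02, -0.4, 0.07], [-0.02, -0.49, 0.1], [-0.02, -0.59, 0.13], [-0.03, -0.68, 0.18], [-0.03, -0.77, 0.22]], dr=[[-0.019, 0, 0], [-0.039, 0, 0], [-0.058, 0, 0], [-0.078, 0, 0], [-0.097, 0, 0], [-0.117, 0, 0], [-0.136, 0, 0], [-0.156, 0, 0]])

```text
time: 16.35
position: [0.5457, 0.0541, 0.2023]
tcp_rot: [0.979, -0.018, 0.004, -0.205]
force: [-0.1, -0.3, -3.2]
opening: 0.0079
grasp_force: 30.0
```

```bash
python3 - <<'E'
from plan import *
c,d=(66,-.026,-.006,.004),(92,-.018,-.002,.004)
moves([G(*c)]);rows(L(c,d))
E
```

```text
dp [ 0.01   0.004 -0.005] dr [ 0.002  0.    -0.   ] deg 0 world [0.547 0.054 0.203]
dp [[0.0, -0.1, 0.01], [-0.0, -0.2, 0.02], [-0.01, -0.3, 0.04], [-0.02, -0.4, 0.07], [-0.02, -0.5, 0.1], [-0.03, -0.6, 0.13], [-0.03, -0.69, 0.17], [-0.04, -0.78, 0.22]]
dr [[-0.016, 0.0, -0.0], [-0.034, 0.0, -0.0], [-0.052, 0.0, -0.0], [-0.07, 0.0, -0.0], [-0.088, 0.0, -0.0], [-0.107, 0.0, -0.0], [-0.125, 0.0, -0.0], [-0.143, 0.0, -0.0]]
```

Emit:
servo_tool(dp=[[0, -0.1, 0.01], [0, -0.2, 0.02], [-0.01, -0.3, 0.04], [-0.02, -0.4, 0.07], [-0.02, -0.5, 0.1], [-0.03, -0.6, 0.13], [-0.03, -0.69, 0.17], [-0.04, -0.78, 0.22]], dr=[[-0.016, 0, 0], [-0.034, 0, 0], [-0.052, 0, 0], [-0.07, 0, 0], [-0.088, 0, 0], [-0.107, 0, 0], [-0.125, 0, 0], [-0.143, 0, 0]])

```text
time: 17.15
position: [0.545, 0.1185, 0.2114]
tcp_rot: [1.0, -0.019, -0.0, 0.018]
force: [-0.4, -0.9, -3.4]
opening: 0.0078
grasp_force: 30.0
```

```bash
python3 - <<'E'
import h,cv2,numpy as np
a=h.snap('side','s4.png')[110:245,195:345];b=h.snap('top','t4.png')[110:250,170:310]
c=np.hstack([cv2.resize(a,(440,396),interpolation=2),cv2.resize(cv2.convertScaleAbs(b,alpha=1.5),(350,350),interpolation=2)[:,:]if 0 else cv2.copyMakeBorder(cv2.resize(cv2.convertScaleAbs(b,alpha=1.5),(350,350),interpolation=2),0,46,0,0,0)])
cv2.imwrite('pics/c4.png',c[:,:,::-1])
from plan import *
d=(92,-.018,-.002,.004)
moves([G(*d)]);
E
```

```text
dp [ 0.005  0.018 -0.009] dr [-0.     0.     0.001] deg 0 world [0.545 0.119 0.212]
```

View pics/c4.png

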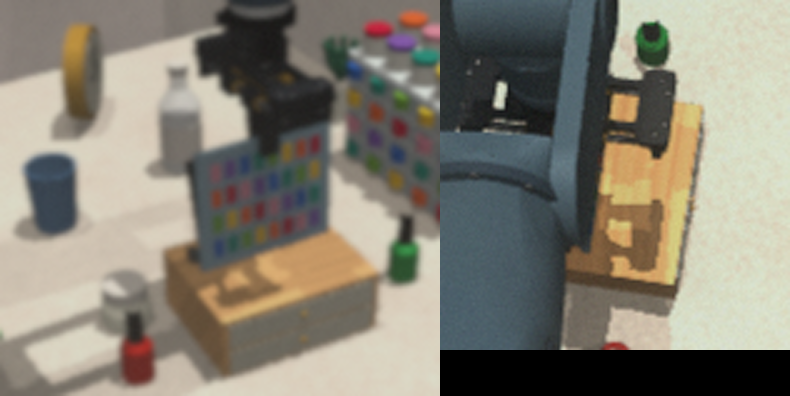

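Board held upright, swatches to the front. Crop corners: bottom-left (207,268), bottom-right (330,232), top-left (193,152), top-right (323,125). I compare these with the expected pose.

```bash
python3 - <<'E'
from plan import *
import h
O=[(207,268),(330,232),(323,125),(193,152)];O=np.array([(195+a/2.933,110+b/2.933) for a,b in O])
def bd(v):
    th,fx,fz,y,yaw=v;t=np.radians(th);u=np.array([np.cos(t),0,-np.sin(t)])
    P=[np.array([fx,0,fz])-s*u+np.array([0,w,0]) for s,w in((0,.085),(0,-.085),(.15,-.085),(.15,.085))]
    P=R.from_euler('z',yaw).apply(np.array(P))+[0,y,0]
    return R.from_euler('z',SP[2]).apply(P)+[SP[0],SP[1],0]
v=[92,-.018,.084,-.002,0];print(h.proj('side',bd(v))-O)
r=least_squares(lambda w:(h.proj('side',bd([92,w[0],.084,w[1],w[2]]))-O).ravel(),[-.018,0,0]);print(r.x,r.fun)
d=(92,-.018,-.002,.004);e=(102,-.010,0,.003)
rows(L(d,e))
E
```

```text
[[-1.922  1.106]
 [-0.572 -0.894]
 [ 2.348 -3.372]
 [ 0.412  0.562]]
[-0.02  -0.001 -0.019] [-2.289  1.375 -0.391 -0.201  2.569 -2.746  0.044  0.801]
dp [[0.0, -0.03, -0.01], [-0.0, -0.08, -0.0], [-0.0, -0.12, 0.0], [-0.01, -0.17, 0.01], [-0.01, -0.22, 0.01], [-0.01, -0.27, 0.02], [-0.02, -0.31, 0.03], [-0.02, -0.36, 0.03]]
dr [[-0.007, 0.0, 0.001], [-0.014, 0.0, 0.001], [-0.021, 0.0, 0.001], [-0.028, 0.0, 0.001], [-0.035, 0.0, 0.001], [-0.042, 0.0, 0.001], [-0.049, 0.0, 0.001], [-0.056, 0.0, 0.001]]
```

Emit:
servo_tool(dp=[[0, -0.03, 0], [0, -0.08, 0], [0, -0.12, 0], [-0.01, -0.17, 0.01], [-0.01, -0.22, 0.01], [-0.01, -0.27, 0.02], [-0.02, -0.31, 0.03], [-0.02, -0.36, 0.03]], dr=[[-0.007, 0, 0], [-0.014, 0, 0], [-0.021, 0, 0], [-0.028, 0, 0], [-0.035, 0, 0], [-0.042, 0, 0], [-0.049, 0, 0], [-0.056, 0, 0]])

```text
time: 18.05
position: [0.5451, 0.1471, 0.2085]
tcp_rot: [0.994, -0.019, -0.002, 0.105]
force: [0.6, 0.7, -1.9]
opening: 0.0078
grasp_force: 30.0
```

```bash
python3 - <<'E'
from plan import *
e=(102,-.010,0,.003)
moves([G(*e)]);rows(L(e,(102,-.005,0,.003)));
s=G(102,-.005,0,.003);rows(L((102,-.005,0,.003),(102,-.005,0,-.001)),start=s)
E
```

```text
dp [-0.014 -0.022  0.009] dr [ 0.001 -0.    -0.   ] deg 0 world [0.544 0.149 0.207]
dp [[-0.01, -0.03, 0.01], [-0.01, -0.04, 0.01], [-0.01, -0.05, 0.0], [-0.01, -0.05, 0.0], [-0.01, -0.06, 0.0], [-0.01, -0.07, -0.0], [-0.01, -0.08, -0.0], [-0.01, -0.08, -0.0]]
dr [[0.001, -0.0, -0.0], [0.001, -0.0, -0.0], [0.001, -0.0, -0.0], [0.001, -0.0, -0.0], [0.001, -0.0, -0.0], [0.001, -0.0, -0.0], [0.001, -0.0, -0.0], [0.001, -0.0, -0.0]]
dp [[0.0, -0.0, 0.01], [0.0, -0.0, 0.01], [0.0, -0.0, 0.02], [0.0, -0.01, 0.02], [0.0, -0.01, 0.03], [0.0, -0.01, 0.04], [0.0, -0.01, 0.04], [0.0, -0.01, 0.05]]
dr [[0.0, 0.0, 0.0], [0.0, 0.0, 0.0], [0.0, 0.0, 0.0], [0.0, 0.0, 0.0], [0.0, 0.0, 0.0], [0.0, 0.0, 0.0], [0.0, 0.0, 0.0], [0.0, 0.0, 0.0]]
```

Emit:
servo_tool(dp=[[-0.01, -0.03, 0.01], [-0.01, -0.04, 0.01], [-0.01, -0.05, 0], [-0.01, -0.05, 0], [-0.01, -0.06, 0], [-0.01, -0.07, 0], [-0.01, -0.08, 0], [-0.01, -0.08, 0]], dr=[[0, 0, 0], [0, 0, 0], [0, 0, 0], [0, 0, 0], [0, 0, 0], [0, 0, 0], [0, 0, 0], [0, 0, 0]])

```text
time: 18.85
position: [0.5448, 0.1527, 0.2075]
tcp_rot: [0.994, -0.019, -0.001, 0.105]
force: [1.3, -3.0, 6.0]
opening: 0.0077
grasp_force: 30.7
```

Emit:
servo_tool(dp=[[0, 0, 0.01], [0, 0, 0.01], [0, 0, 0.02], [0, -0.01, 0.02], [0, -0.01, 0.03], [0, -0.01, 0.04], [0, -0.01, 0.04], [0, -0.01, 0.05]], dr=[[0, 0, 0], [0, 0, 0], [0, 0, 0], [0, 0, 0], [0, 0, 0], [0, 0, 0], [0, 0, 0], [0, 0, 0]])

```text
time: 19.65
position: [0.5454, 0.1539, 0.207]
tcp_rot: [0.994, -0.019, 0.0, 0.104]
force: [-8.5, 2.5, 28.1]
opening: 0.0081
grasp_force: 30.7
```

Emit:
servo_tool(dp=[[0, 0, -0.02], [0, 0, -0.045], [0, 0, -0.045], [0, -0.02, -0.045], [0, -0.04, -0.045], [0, -0.06, -0.045], [0, -0.06, -0.045], [0, -0.06, -0.045]], dr=[[0, 0, 0], [0, 0, 0], [0, 0, 0], [0, 0, 0], [0, 0, 0], [0, 0, 0], [0, 0, 0], [0, 0, 0]])

```text
time: 20.45
position: [0.545, 0.1575, 0.2065]
tcp_rot: [0.994, -0.019, -0.001, 0.105]
force: [-0.9, -5.4, 9.9]
opening: 0.0085
grasp_force: 31.3
```

Emit:
servo_tool(dp=[[0, -0.01, -0.01], [0, -0.02, -0.015], [0, -0.03, -0.015], [0, -0.04, -0.015], [0, -0.04, -0.015], [0, -0.04, -0.015], [0, -0.04, -0.015], [0, -0.04, -0.015]], dr=[[0, 0, 0], [0, 0, 0], [0, 0, 0], [0, 0, 0], [0, 0, 0], [0, 0, 0], [0, 0, 0], [0, 0, 0]])

```text
time: 21.25
position: [0.545, 0.1593, 0.2063]
tcp_rot: [0.994, -0.02, -0.002, 0.107]
force: [0.0, -11.0, 6.1]
opening: 0.0082
grasp_force: 31.6
```

```bash
python3 - <<'E'
import h,cv2,numpy as np
a=h.snap('side','s5.png')[120:220,230:340]
cv2.imwrite('pics/c5.png',cv2.resize(a,(660,600),interpolation=2)[:,:,::-1])
E
```

```text
(no output)
```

View pics/c5.png

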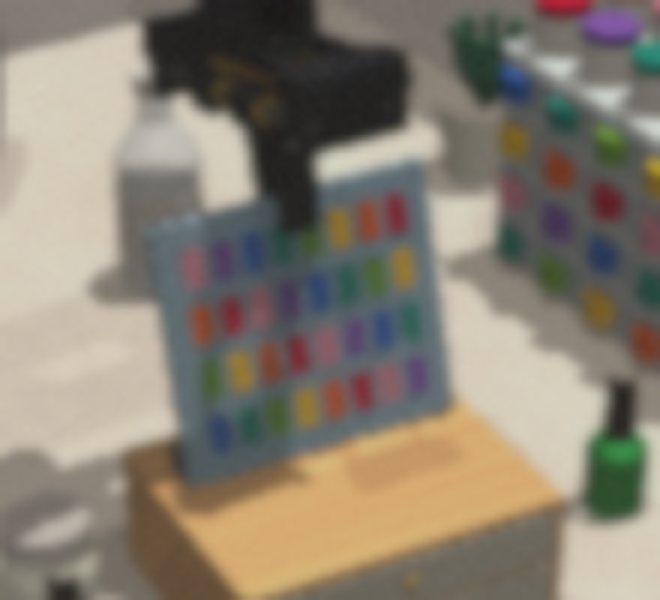

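The board leans with its foot on the deck; foot corners are at crop (187,482) and (452,408). I check these against the hinge line.

```bash
python3 - <<'E'
from plan import *
import h
Ri=R.from_euler('z',-SP[2])
for c,z in (((187,482),.081),((452,408),.081),((150,232),.227),((425,165),.227)):
    w=h.atz('side',(230+c[0]/6,120+c[1]/6),z);print(Ri.apply(w-[SP[0],SP[1],0]))
o=h.env.get_obs();r=R.from_quat(o['tcp_rot']).as_matrix();print(r)
E
```

```text
[0.001 0.083 0.081]
[-0.01  -0.085  0.081]
[0.029 0.084 0.227]
[ 0.02  -0.082  0.227]
[[ 0.999 -0.038 -0.008]
 [-0.039 -0.977 -0.212]
 [ 0.     0.212 -0.977]]
```

```bash
python3 - <<'E'
from plan import *
import h
Ri=R.from_euler('z',-SP[2])
for c in ((245,598),(565,500),(125,455),(458,402)):
    w=h.atz('side',(230+c[0]/6,120+c[1]/6),.08);print(c,Ri.apply(w-[SP[0],SP[1],0]))
for c in ((285,390),(157,240),(232,255),(445,192)):  # s2c/sc crop
    w=h.atz('side',(225+c[0]/6,155+c[1]/6),.08);print(c,Ri.apply(w-[SP[0],SP[1],0]))
E
```

```text
(245, 598) [-0.107  0.104  0.08 ]
(565, 500) [-0.118 -0.091  0.08 ]
(125, 455) [0.044 0.101 0.08 ]
(458, 402) [-0.005 -0.093  0.08 ]
(285, 390) [-0.111  0.1    0.08 ]
(157, 240) [0.048 0.097 0.08 ]
(232, 255) [0.013 0.067 0.08 ]
(445, 192) [ 0.007 -0.071  0.08 ]
```

Board and deck front edge are parallel in the same view, and the foot is at the hinge and centred. Releasing.

Emit:
servo_tool(dp=[[0, 0.01, 0], [0, 0.01, 0], [0, 0.01, 0], [0, 0.01, 0], [0, 0.01, 0], [0, 0.01, 0], [0, 0.01, 0], [0, 0.01, 0]], dr=[[0, 0, 0], [0, 0, 0], [0, 0, 0], [0, 0, 0], [0, 0, 0], [0, 0, 0], [0, 0, 0], [0, 0, 0]], grip=0.6)

```text
time: 22.1
position: [0.5448, 0.1611, 0.2061]
tcp_rot: [0.994, -0.019, -0.002, 0.104]
force: [-0.6, -0.3, -1.2]
opening: 0.0355
grasp_force: 0.0
```

Emit:
servo_tool(dp=[[0, 0, -0.1], [0, 0, -0.3], [0, 0, -0.5], [0, 0, -0.7], [0, 0, -0.9], [0, 0, -1], [0, 0, -1], [0, 0, -1]], dr=[[0, 0, 0], [0, 0, 0], [0, 0, 0], [0, 0, 0], [0, 0, 0], [0, 0, 0], [0, 0, 0], [0, 0, 0]])

```text
time: 22.9
position: [0.5452, 0.1776, 0.284]
tcp_rot: [0.994, -0.019, -0.002, 0.104]
force: [0.8, -0.1, -0.8]
opening: 0.0355
grasp_force: 0.0
```

Emit:
servo_tool(dp=[[0, 0, -0.3], [0, 0, -0.6], [0, 0, -1], [0, 0, -1], [0, 0, -1], [0, 0, -1], [0, 0, -1], [0, 0, -1]], dr=[[0, 0, 0], [0, 0, 0], [0, 0, 0], [0, 0, 0], [0, 0, 0], [0, 0, 0], [0, 0, 0], [0, 0, 0]])

```text
time: 23.7
position: [0.5456, 0.194, 0.3613]
tcp_rot: [0.994, -0.019, -0.003, 0.105]
force: [-0.3, -0.2, 0.7]
opening: 0.0354
grasp_force: 0.0
```

```bash
python3 - <<'E'
import h,cv2,numpy as np
a=h.snap('side','s6.png')[125:245,220:340];b=h.snap('top','t6.png')[110:260,170:320]
c=np.hstack([cv2.resize(a,(480,480),interpolation=2),cv2.copyMakeBorder(cv2.resize(cv2.convertScaleAbs(b,alpha=1.5),(310,310),interpolation=2),0,170,0,0,0)])
cv2.imwrite('pics/c6.png',c[:,:,::-1])
E
```

```text
(no output)
```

View pics/c6.png

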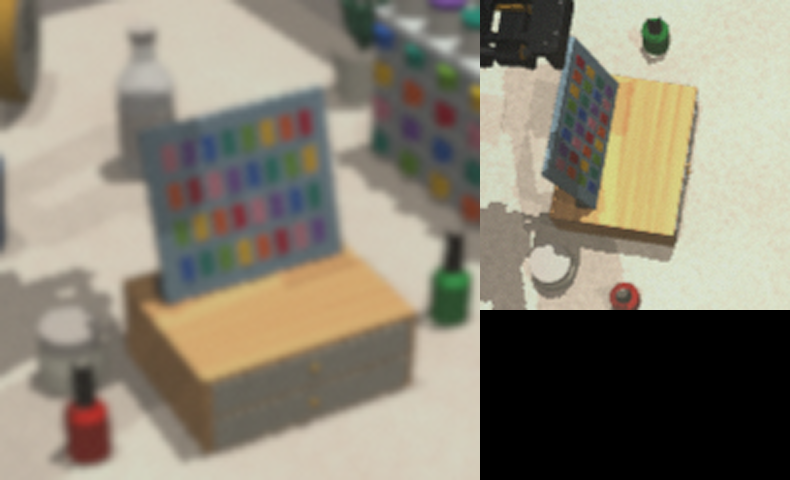

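The board leans on the backrest, swatches to the front, bottles and jar in place. Foot edge in the top crop runs (597,208)-(620,84), and the deck front edge (676,235)-(697,87).

```bash
python3 - <<'E'
from plan import *
import h
Ri=R.from_euler('z',-SP[2])
f=lambda w:Ri.apply(w-[SP[0],SP[1],0])
for c in ((597,208),(620,84),(676,235),(697,87)): print('top',f(h.atz('top',(170+(c[0]-480)/2.067,110+c[1]/2.067),.08)))
for c in ((165,302),(342,250),(207,380),(413,312)): print('side',f(h.atz('side',(220+c[0]/4,125+c[1]/4),.08)))
for c in ((140,132),(325,88)): print('side head',f(h.atz('side',(220+c[0]/4,125+c[1]/4),.224)))
E
```

```text
top [-0.006  0.082  0.08 ]
top [-0.013 -0.085  0.08 ]
top [-0.11   0.104  0.08 ]
top [-0.113 -0.093  0.08 ]
side [0.001 0.082 0.08 ]
side [-0.007 -0.088  0.08 ]
side [-0.11   0.102  0.08 ]
side [-0.115 -0.09   0.08 ]
side head [0.038 0.08  0.224]
side head [ 0.027 -0.088  0.224]
```

```bash
python3 -c "
from rig import env;print(env.finish_job())"
```

```text
the job is handed in; nothing more can be done
None
```

The job is handed in at about 24 s: the backrest is open to its stop, and the board leans on it with swatches to the front, centred, foot at the hinge, and roughly 0.02–0.03 rad out of square; the bottles and jar look undisturbed.

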